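# Hold the charging case's lid at its balance point

## Task

The lid stay of the steel battery charging case is to be refitted, and for that the lid must be held at its balance point. Press the case's trip lever fully down so that the catch lets go and the lid pops up, then take the lid by the gripper and swing it up, without letting it drop over backwards, to the over-centre balance point, just past upright, where it would fall neither shut nor open. Finish holding it there still with the gripper, and leave the other things on the bench where they are.

Things in the scene. Friction and masses are not known exactly. Their poses are not given: they have to be found in the camera images.
- case: grey steel battery charging case, fixed to the bench, 150 (x) by 200 (y) by 85 mm high, lid on top, two battery packs inside. Origin: centre of its underside, on the bench. Its -x side is the front (faces the robot, give or take its yaw), z up. The trip lever is on its -y side (the right, seen from the robot), the lid's hinge along its +x (far) edge.
- lid (a joint): lid angle, rad: 0 closed and latched, grows as the front edge swings up and back, stop at 2.5 (fallen open). When the catch lets go a spring pin pops it up to about 0.2. It swings freely: below its balance point it falls shut onto the pin, beyond it falls open. Owing to its thick liner and raised hinge it balances at 1.81, that is 14 degrees past upright (1.57), leaning away from the front.
- lid_hinge (a point): middle of the lid's hinge axis, fixed to the case: 75 mm from the case's centre along its +x, 99 mm above the bench. The axis runs along the case's y.
- lug (a point): centre of the lid's lug: a dark steel disc 30 mm across, 16 thick, axis along the hinge, on a 12 mm wide neck from the middle of the lid's front edge. It lies 34 mm beyond that edge in the plate's plane: 184 mm from the hinge along the lid's -x, 11 mm below it along its z; 88 mm above the bench when closed. Pinched on its flat faces it can turn between the fingertips, the tool kept pointing down.
- paddle (a point): middle of the top of the trip lever's black rubber pad, 30 (x) by 36 (y) mm, 54 mm above the bench at rest, on a steel arm straight out from the case's -y side: 77 mm from that side, 30 mm in front of the case's centre. Its pivot runs along the case's x, 12 mm from that side, 50 mm above the bench. Pressed down, the pad swings down and a hook moves off the lid's edge.
- catch (a joint): angle of the trip lever, rad: 0 at rest (hook over the lid's edge), 0.40 fully pressed against its stop, when the pad's middle is about 26 mm lower. The hook clears the lid at about 0.2. A spring returns it; the pad takes about 2.5 N to start and 6 N at the stop.
- pack: loose battery pack, black with a pale band, 138 x 46 x 25 mm, left of the case. Origin: centre of underside. Leave alone.
- driver: loose screwdriver, 160 mm, lying on the right beyond the lever. Leave alone.
- wheel: loose model-truck wheel, black tyre lying flat, 104 mm in diameter, 40 high, in front of the case to the left. Origin: centre of underside. Leave alone.
- tin: loose round aluminium tin, 60 mm in diameter, 32 high, on the right of the lever. Origin: centre of underside. Leave alone.
- spray: loose white spray can, 58 mm in diameter, 160 high, on the left beyond the pack. Origin: centre of underside. Leave alone.
- jar: loose amber jar, 60 mm in diameter, 75 high, on the right. Origin: centre of underside. Leave alone.
- lid_top (a point): middle of the lid plate's top face (moves with the lid): 75 mm from the hinge axis along the lid, 8 mm below it when closed, 91 mm above the bench. The lid is a grey 6 mm plate 150 deep by 200 mm wide over a 20 mm brown liner board, 0.33 to 0.53 kg. Its axes are those of the case when closed; it turns about +y, so its z axis tips backwards by the lid angle.

How it is judged:
By the outcome, as a careful person would: the job done as asked, in the order asked, and still so for the second after the job is handed in, while the arm keeps its last pose, push and grip.
It also fails if it takes over 50 s, if anything falls off the work surface, if the arm or the gripper's body presses on something with over 40 N, if the wrist force passes 120 N, or if a joint passes its speed limit or range.

## Robot

A 7-joint arm with a two-finger parallel gripper is mounted at the origin on the work surface. World frame = base frame: x ahead of the robot, y to its left, z up, the work surface at z = 0. Lengths are in m, angles in degrees, forces in N, time in s.
With the tool pointing down it reaches from about 0.425 to 0.825 m from the base axis. Payload 3.6 kg.
Tool frame: the origin (TCP) lies midway between the tips of the shut fingers; the grasp point (between the pads) lies 19 mm behind it; z points along the fingers, y is the line along which they close (so a half turn about z gives the same grasp; the last joint's range is limited). The gripper opens to 93 mm and grips with 3 to 60 N. Pads are 15 mm wide; open, the fingers measure 128 mm over their backs; the gripper's body (75 mm by 188 mm) begins 65 mm behind the grasp point.
Start: joints at [-72.966, 35.231, -0.722, 81.555, 0.464, 63.22, -2.315], TCP at [0.207, 0.616, 0.219] pointing down, gripper open.
Joint ranges: [-178.69, 178.69], [-17.37, 117.87], [-77.05, 75.6], [15.02, 138.74], [-78.02, 258.01], [0.78, 113.62], [-162.83, 162.83]. Speed limits (degrees/s): [159.86, 159.86, 180, 180, 180, 180, 180].

## Interface

Orientations are given as a 3x3 rotation matrix whose columns are the frame's x, y, z axes.
In Python, from cell import env gives the robot as it stands.
- The arm moves only by the shell command python3 -m handwheel 'ROWS' [OPENING] [FORCE]. ROWS is JSON, a list of rows, each an object with "offset": the shift along the tool's x, y, z in mm, a list of three; "delta_rot": the turn, a rotation vector about the tool's x, y, z in degrees, a list of three. In form: [{"offset": [dx, dy, dz], "delta_rot": [ax, ay, az]}, ...]. A call has 1 to 12 rows; each row shifts and turns the commanded pose from where the row before left it, along the tool's axes as they then stand; what a row does not reach is not made up. A row lasts 1/8 s, in which the tool goes at most 62.5 mm and 10.7 degrees, less where a joint would pass 70% of its speed; a pose out of reach is approached as far as the arm can. A call is refused whole if a number of a shift passes 62.5 or a number of a turn 10.7, either way. A call with a gripper value outside its range is refused whole. OPENING is the closure, from 0 (fully open) to 1 (shut), set as the call begins (- or left out, the last holds). The fingers move at their own pace and stop on an object; FORCE is the grip in N (left out, the last holds). Time passes only in rows, so rows that do not move let the fingers close. It gives the time, the measured TCP pose, the force, the opening and the grip force at its end, in the units of the state.
- env.get_obs(): the state, without advancing time (a new reading comes with each control period).
- env.grab_frame(name): name is "scene" or "top"; returns a dict with "img" (400x640x3 uint8, red, green, blue), "K" (3x3 intrinsics, pixels), "origin" and "attitude" of the camera in the world. Camera axes: x right, y up, looking along -z (the intrinsics and any distortion apply to the point x, -y, -z); pixel columns grow to the right and rows downward; lengths in m; the calibration is good to about 2 mm. A picture is of the moment at which its call begins. There is no depth.
- env.job_done(): hands the job in; it is judged then, once.
The state is a dict: "time": time; "q": joint angles; "joint_vel": joint speeds; "effort": joint torques, N m; "ee_pos": TCP position; "tcp_rot": TCP orientation; "wrist_force": force on the tool from outside, world axes, zero at the start; "ft_torque": the same for the moment, N m; "width": opening from 0.0 (shut) to 1.0 (fully open); "grasp_force": force on a finger pad.
Only numpy, scipy, OpenCV 4.12 (cv2) and the standard library are available. Lean on these libraries where they do the work, as an engineer would, in place of code of your own. Each camera call takes 0.05 s, during which the arm holds its last target. There are 200 camera calls.

## Working session

There is one attempt and no reset: what is moved stays moved. The work goes in short steps, Python scripts to look and compute and a shell command to move; the robot and the scene stay as the last step left them, time stands still between calls to the robot, and variables do not carry over. Pictures are saved under pics/ and viewed, at most 10 in all, crops included, and the job is handed in when it is done.

```bash
ls; mkdir -p pics; python3 - <<'E'
from cell import env
import cv2,numpy as np
for n in("scene","top"):
    f=env.grab_frame(n); cv2.imwrite(f"pics/{n}0.png",f["img"][:,:,::-1]); np.savez(f"{n}0.npz",**f)
    print(n,f["K"],f["origin"],f["attitude"],[k for k in f])
o=env.get_obs();print(o["time"],o["ee_pos"],o["tcp_rot"],o["width"])
E
```

```text
pics
scene [[393.77013009   0.         320.6654784 ]
 [  0.         393.77013009 197.11950855]
 [  0.           0.           1.        ]] [ 1.20258189 -0.08710357  0.84542188] [[ 0.03559269 -0.75613154  0.65345103]
 [ 0.99936081  0.02911332 -0.02074591]
 [-0.00333749  0.65377175  0.75668445]] ['img', 'K', 'origin', 'attitude']
top [[433.22119858   0.         314.43515805]
 [  0.         433.22119858 200.11229038]
 [  0.           0.           1.        ]] [ 0.48238481 -0.04633247  1.32182355] [[-0.0213444   0.99892121 -0.04124107]
 [-0.99954352 -0.02043917  0.02224824]
 [ 0.02138131  0.04169712  0.99890149]] ['img', 'K', 'origin', 'attitude']
0.1 [0.20655296 0.61556313 0.21760587] [[-9.48075235e-01  3.18045380e-01 -6.96683782e-04]
 [ 3.18046141e-01  9.48072686e-01 -2.19876069e-03]
 [-3.87988155e-05 -2.30616815e-03 -9.99997340e-01]] 1.0028281915369894
```

View pics/scene0.png

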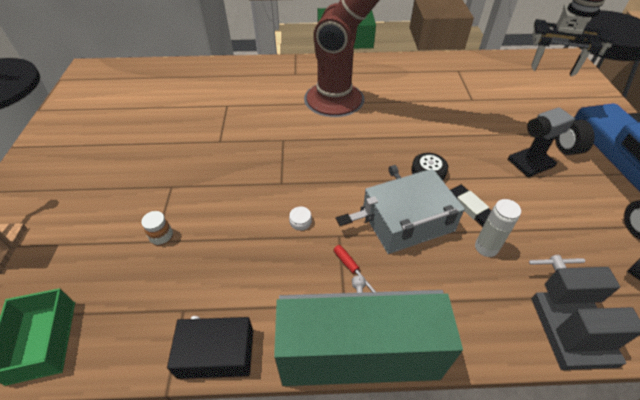

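View pics/top0.png

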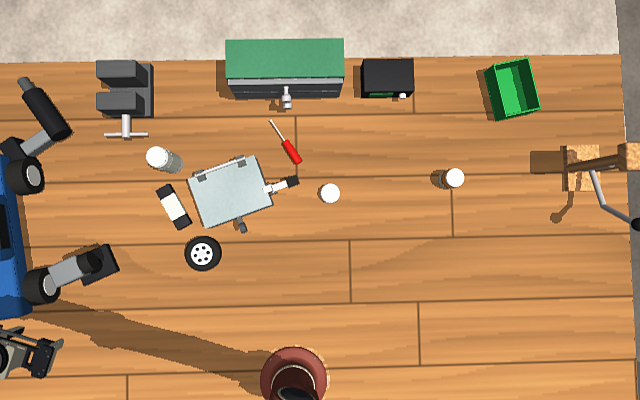

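The top view shows the case centred near (231,191), the lug near (242,227), the black pad near (293,181), the wheel at (203,253) and the tin at (330,193). I'll measure the lid, pad and lug with masks and enlarge that crop.

```bash
cat > h.py <<'E'
import numpy as np,cv2
def ray(f,u,v):
    K=f["K"];d=np.array([(u-K[0,2])/K[0,0],-(v-K[1,2])/K[1,1],-1]);return f["attitude"]@d
def onz(f,u,v,z):
    d=ray(f,u,v);o=f["origin"];return o+d*(z-o[2])/d[2]
def proj(f,p):
    c=f["attitude"].T@(np.asarray(p)-f["origin"]);K=f["K"];return np.array([K[0,0]*c[0]/-c[2]+K[0,2],-K[1,1]*c[1]/-c[2]+K[1,2]])
E
python3 - <<'E'
from h import *
f=dict(np.load("top0.npz"));im=f["img"].astype(int)
r,g,b=im[...,0],im[...,1],im[...,2]
m=((abs(r-b)<40)&(g>135)&(b>=r-5)).astype(np.uint8)
roi=np.zeros_like(m);roi[145:240,175:280]=1;m*=roi
m=cv2.morphologyEx(m,cv2.MORPH_OPEN,np.ones((7,7)))
c=max(cv2.findContours(m,0,2)[0],key=cv2.contourArea)
rc=cv2.minAreaRect(c);print("lid rect",rc)
bx=cv2.boxPoints(rc);P=np.array([onz(f,*p,0.091) for p in bx]);print(P,np.linalg.norm(np.diff(P,axis=0),axis=1),P.mean(0))
for i in range(3):
    d=P[i+1]-P[i];print(np.degrees(np.arctan2(d[1],d[0])))
dk=((r<90)&(g<90)&(b<90)).astype(np.uint8)
for nm,(x0,y0,x1,y1),z in(("pad",(283,172,303,190),.054),("lug",(232,217,252,236),.1)):
    q=np.zeros_like(dk);q[y0:y1,x0:x1]=1;q*=dk
    c=max(cv2.findContours(q,0,2)[0],key=cv2.contourArea);rc=cv2.minAreaRect(c);print(nm,rc,onz(f,*rc[0],z))
cr=f["img"][140:275,170:345,::-1];cv2.imwrite("pics/c1.png",cv2.resize(cr,None,fx=4.4,fy=4.4,interpolation=cv2.INTER_CUBIC))
E
```

```text
lid rect ((229.55657958984375, 191.65835571289062), (52.33393478393555, 70.83244323730469), 70.34617614746094)
[[0.60060135 0.28476336 0.091     ]
 [0.66498633 0.09533312 0.091     ]
 [0.52353986 0.04772821 0.091     ]
 [0.46018715 0.23669357 0.091     ]] [0.20007309 0.14924252 0.19930246] [0.56232867 0.16612956 0.091     ]
-71.22774388198371
-161.3989399837348
108.53429346328033
pad ((291.0, 180.49998474121094), (11.067971229553223, 13.597793579101562), 71.56504821777344) [ 0.59367225 -0.00708886  0.054     ]
lug ((242.7075653076172, 227.22637939453125), (9.889959335327148, 5.906503677368164), 74.05460357666016) [0.46081297 0.12936222 0.1       ]
```

View pics/c1.png

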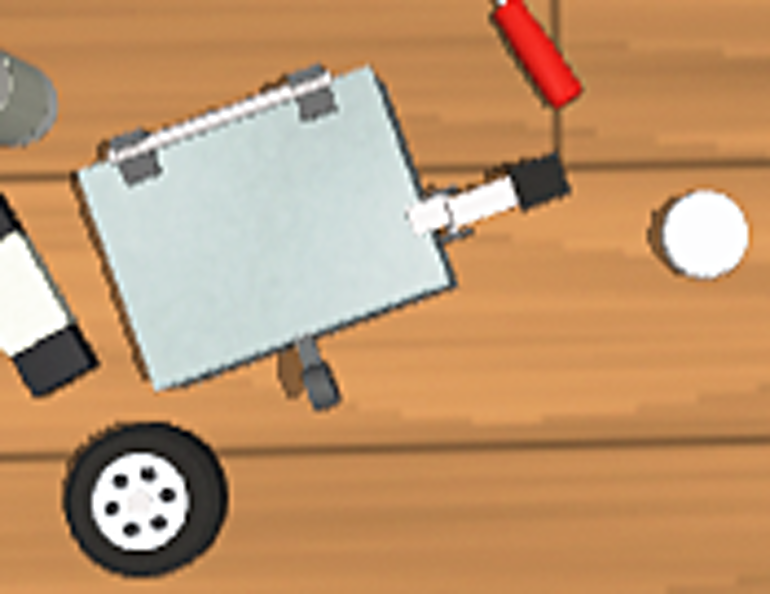

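```bash
python3 -m handwheel '[{"offset":[0,0,0],"delta_rot":[0,0,10.5]},{"offset":[0,0,0],"delta_rot":[0,0,10.5]},{"offset":[0,0,0],"delta_rot":[0,0,10.5]},{"offset":[0,0,0],"delta_rot":[0,0,10.5]},{"offset":[0,0,0],"delta_rot":[0,0,10.5]}]' 1 20
python3 -m handwheel '[{"offset":[-60,13.5,0],"delta_rot":[0,0,0]},{"offset":[-60,13.5,0],"delta_rot":[0,0,0]},{"offset":[-60,13.5,0],"delta_rot":[0,0,0]},{"offset":[-60,13.5,0],"delta_rot":[0,0,0]},{"offset":[-60,13.5,0],"delta_rot":[0,0,0]},{"offset":[-60,13.5,0],"delta_rot":[0,0,0]},{"offset":[-60,13.5,0],"delta_rot":[0,0,0]},{"offset":[-60,13.5,0],"delta_rot":[0,0,0]},{"offset":[-60,13.5,0],"delta_rot":[0,0,0]},{"offset":[-60,13.5,0],"delta_rot":[0,0,0]},{"offset":[-60,13.5,0],"delta_rot":[0,0,0]},{"offset":[-56,13.5,0],"delta_rot":[0,0,0]}]'
python3 -m handwheel '[{"offset":[0,0,0],"delta_rot":[0,0,0]},{"offset":[0,0,0],"delta_rot":[0,0,0]}]'
cat > go.py <<'E'
import sys,numpy as np
from cell import env
o=env.get_obs();R=o["tcp_rot"];t=np.array(list(map(float,sys.argv[1:4])))
print("t",o["time"],"pos",o["ee_pos"].round(4),"tool-mm to go",((t-o["ee_pos"])@R*1000).round(1),"ang y",np.degrees(np.arctan2(R[1,1],R[0,1])).round(2),"z",R[:,2].round(4),"F",np.round(o["wrist_force"],1),"w",round(o["width"],3),"g",o["grasp_force"],"q7",o["q"][6])
E
python3 go.py .591 -.010 .07
```

```text
time: 0.72
ee_pos: [0.2065, 0.6158, 0.218]
tcp_rot: [[-0.319, 0.948, -0.001], [0.948, 0.319, -0.001], [-0.001, -0.001, -1.0]]
wrist_force: [0.8, 0.1, -1.1]
width: 0.514
grasp_force: 0.0
time: 2.22
ee_pos: [0.5931, -0.0103, 0.2183]
tcp_rot: [[-0.324, 0.946, -0.001], [0.946, 0.324, 0.0], [0.0, -0.001, -1.0]]
wrist_force: [0.4, -0.1, 0.4]
width: 0.002
grasp_force: 0.0
time: 2.48
ee_pos: [0.5919, -0.0075, 0.218]
tcp_rot: [[-0.325, 0.946, -0.002], [0.946, 0.325, 0.001], [0.002, -0.001, -1.0]]
wrist_force: [0.3, 1.3, -0.1]
width: 0.006
grasp_force: 0.0
t 2.475 pos [ 0.5919 -0.0075  0.218 ] tool-mm to go [ -2.3  -1.5 148. ] ang y 18.97 z [-0.0018  0.0011 -1.    ] F [ 0.3  1.3 -0.1] w 0.006 g 0.0 q7 27.47067867342543
```

```bash
python3 -m handwheel '[{"offset":[-2,-1.5,40],"delta_rot":[0,0,0]},{"offset":[0,0,50],"delta_rot":[0,0,0]},{"offset":[0,0,40],"delta_rot":[0,0,0]},{"offset":[0,0,18],"delta_rot":[0,0,0]},{"offset":[0,0,6],"delta_rot":[0,0,0]},{"offset":[0,0,6],"delta_rot":[0,0,0]},{"offset":[0,0,6],"delta_rot":[0,0,0]},{"offset":[1,0,6],"delta_rot":[0,0,0]},{"offset":[1,0,6],"delta_rot":[0,0,0]},{"offset":[1,0,5],"delta_rot":[0,0,0]},{"offset":[0,0,4],"delta_rot":[0,0,0]},{"offset":[0,0,0],"delta_rot":[0,0,0]}]'
python3 go.py .591 -.010 .028; python3 - <<'E'
from cell import env
import cv2
f=env.grab_frame("scene");cv2.imwrite("pics/s2.png",cv2.resize(f["img"][130:280,260:520,::-1],None,fx=3,fy=3))
E
```

```text
time: 3.98
ee_pos: [0.5919, -0.008, 0.0321]
tcp_rot: [[-0.325, 0.946, 0.002], [0.946, 0.325, -0.0], [-0.001, 0.002, -1.0]]
wrist_force: [0.8, -0.9, 5.8]
width: 0.003
grasp_force: 3.2
t 3.975 pos [ 0.5919 -0.008   0.0321] tool-mm to go [-1.6 -1.5  4.1] ang y 18.94 z [ 2.3e-03 -1.0e-04 -1.0e+00] F [ 0.8 -0.9  5.8] w 0.003 g 3.228384213653044 q7 31.89076072321854
```

View pics/s2.png

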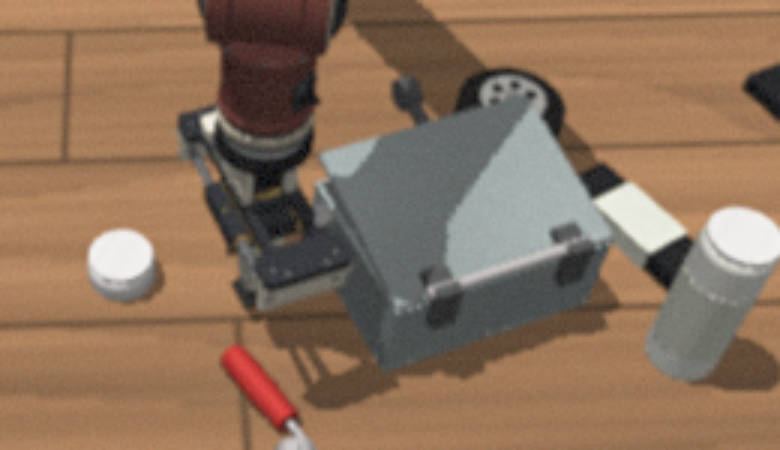

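The view shows the lid popped open with its front edge raised and the lug near (405,90). I'll press on until the lever meets its stop.

```bash
python3 -m handwheel '[{"offset":[0,0,2],"delta_rot":[0,0,0]},{"offset":[0,0,2],"delta_rot":[0,0,0]},{"offset":[0,0,2],"delta_rot":[0,0,0]},{"offset":[0,0,0],"delta_rot":[0,0,0]}]'
```

```text
time: 4.53
ee_pos: [0.5922, -0.0077, 0.0304]
tcp_rot: [[-0.325, 0.946, 0.004], [0.946, 0.325, 0.002], [0.001, 0.004, -1.0]]
wrist_force: [-6.4, -0.4, 29.5]
width: 0.004
grasp_force: 13.3
```

```bash
python3 -m handwheel '[{"offset":[0,0,-15],"delta_rot":[0,0,0]},{"offset":[0,0,-25],"delta_rot":[0,0,0]},{"offset":[0,0,-40],"delta_rot":[0,0,0]},{"offset":[0,0,-60],"delta_rot":[0,0,0]},{"offset":[0,0,-60],"delta_rot":[0,0,0]},{"offset":[0,0,-30],"delta_rot":[0,0,0]}]'
python3 -m handwheel '[{"offset":[0,0,0],"delta_rot":[0,0,-10]},{"offset":[0,0,0],"delta_rot":[0,0,-10]},{"offset":[0,0,0],"delta_rot":[0,0,-10]},{"offset":[0,0,0],"delta_rot":[0,0,-10]},{"offset":[0,0,0],"delta_rot":[0,0,-10]},{"offset":[0,0,0],"delta_rot":[0,0,-10]},{"offset":[0,0,0],"delta_rot":[0,0,-10]},{"offset":[0,0,0],"delta_rot":[0,0,-10]},{"offset":[0,0,0],"delta_rot":[0,0,-10]},{"offset":[0,0,0],"delta_rot":[0,0,0]}]' 0.4 20
python3 go.py .4605 .1316 .2
python3 - <<'E'
from cell import env
import cv2,numpy as np
from h import *
f=env.grab_frame("top");np.savez("top1.npz",**f)
print(proj(f,[.4605,.1316,.14]))
cv2.imwrite("pics/t3.png",cv2.resize(f["img"][140:275,170:345,::-1],None,fx=4.4,fy=4.4,interpolation=cv2.INTER_CUBIC))
E
```

```text
time: 5.28
ee_pos: [0.5911, -0.007, 0.2583]
tcp_rot: [[-0.326, 0.945, 0.003], [0.945, 0.326, 0.001], [0.0, 0.003, -1.0]]
wrist_force: [-0.4, -0.3, -0.4]
width: 0.01
grasp_force: 0.0
time: 6.52
ee_pos: [0.5898, -0.0072, 0.2546]
tcp_rot: [[-0.946, -0.324, -0.003], [-0.324, 0.946, 0.001], [0.002, 0.002, -1.0]]
wrist_force: [-0.8, -0.1, -0.5]
width: 0.604
grasp_force: 0.0
t 6.525 pos [ 0.5898 -0.0072  0.2546] tool-mm to go [ 77.3 173.1  55.1] ang y 108.88 z [-0.003   0.0012 -1.    ] F [-0.8 -0.1 -0.5] w 0.604 g 0.0 q7 105.27437104020905
[239.75939947 227.66677894]
```

View pics/t3.png

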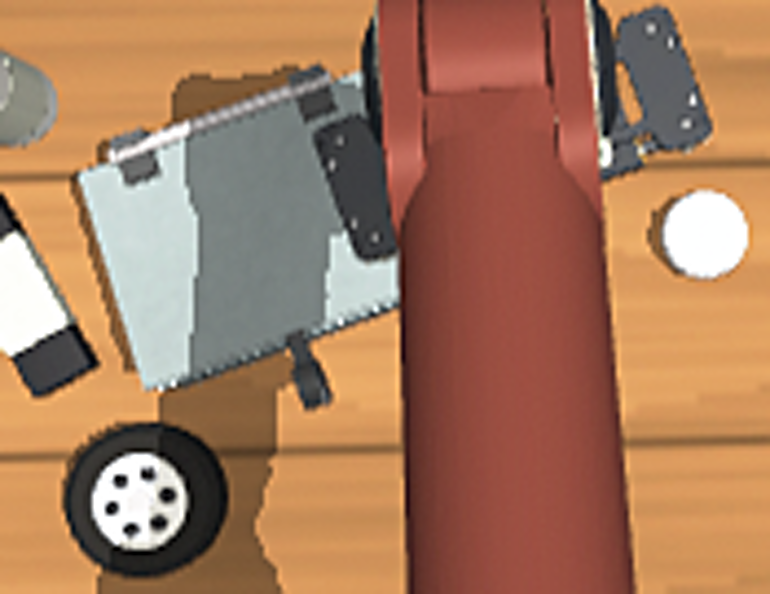

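The lug centre is at crop (313,385), full pixel (241.1,227.5). That puts it about 3 mm to the -y side of the prediction, so I'll aim at (.4605,.1288).

```bash
python3 -m handwheel '[{"offset":[13,28.5,0],"delta_rot":[0,0,0]},{"offset":[13,28.5,0],"delta_rot":[0,0,0]},{"offset":[13,28.5,0],"delta_rot":[0,0,0]},{"offset":[13,28.5,0],"delta_rot":[0,0,0]},{"offset":[13,28.5,0],"delta_rot":[0,0,0]},{"offset":[13,28,0],"delta_rot":[0,0,0]},{"offset":[0,0,20],"delta_rot":[0,0,0]},{"offset":[0,0,25],"delta_rot":[0,0,0]},{"offset":[0,0,25],"delta_rot":[0,0,0]},{"offset":[0,0,0],"delta_rot":[0,0,0]}]'
python3 go.py .4605 .1288 .106
```

```text
time: 7.82
ee_pos: [0.4599, 0.1278, 0.1841]
tcp_rot: [[-0.946, -0.323, -0.005], [-0.323, 0.946, -0.001], [0.005, 0.0, -1.0]]
wrist_force: [0.5, 0.3, -0.3]
width: 0.597
grasp_force: 0.0
t 7.825 pos [0.4599 0.1278 0.1841] tool-mm to go [-1.3  0.7 78.1] ang y 108.86 z [-0.005  -0.0014 -1.    ] F [ 0.5  0.3 -0.3] w 0.597 g 0.0 q7 86.81709435500129
```

```bash
python3 -m handwheel '[{"offset":[-1,1,20],"delta_rot":[0,0,0]},{"offset":[0,0,30],"delta_rot":[0,0,0]},{"offset":[0,0,20],"delta_rot":[0,0,0]},{"offset":[0,0,8],"delta_rot":[0,0,0]},{"offset":[0,0,0],"delta_rot":[0,0,0]}]'
python3 go.py .4605 .1288 .106
python3 - <<'E'
from cell import env
import cv2
f=env.grab_frame("scene");cv2.imwrite("pics/s4.png",cv2.resize(f["img"][100:250,290:490,::-1],None,fx=4,fy=4))
E
```

```text
time: 8.45
ee_pos: [0.4626, 0.1295, 0.1081]
tcp_rot: [[-0.946, -0.324, 0.0], [-0.324, 0.946, 0.0], [-0.0, -0.0, -1.0]]
wrist_force: [-0.4, -0.1, -0.1]
width: 0.599
grasp_force: 0.0
t 8.45 pos [0.4626 0.1295 0.1081] tool-mm to go [2.2 0.1 2.1] ang y 108.92 z [ 4.e-04  1.e-04 -1.e+00] F [-0.4 -0.1 -0.1] w 0.599 g 0.0 q7 85.34389046568829
```

View pics/s4.png

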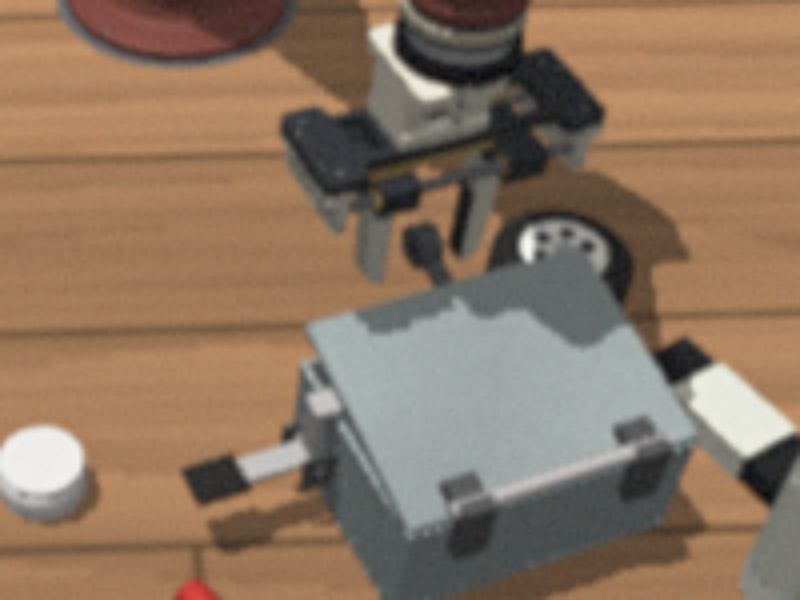

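The lug, at (422,245), sits between the fingers. I'll make the small correction and close.

```bash
python3 -m handwheel '[{"offset":[2,0,2],"delta_rot":[0,0,0]},{"offset":[0,0,0],"delta_rot":[0,0,0]},{"offset":[0,0,0],"delta_rot":[0,0,0]},{"offset":[0,0,0],"delta_rot":[0,0,0]},{"offset":[0,0,0],"delta_rot":[0,0,0]},{"offset":[0,0,0],"delta_rot":[0,0,0]}]' 1 20
python3 go.py .4605 .1288 .106
```

```text
time: 9.25
ee_pos: [0.4598, 0.1306, 0.1057]
tcp_rot: [[-0.945, -0.326, -0.001], [-0.326, 0.945, 0.002], [-0.0, 0.002, -1.0]]
wrist_force: [-1.5, 5.9, 0.1]
width: 0.171
grasp_force: 20.0
t 9.25 pos [0.4598 0.1306 0.1057] tool-mm to go [-0.1 -2.  -0.3] ang y 109.05 z [-6.0e-04  2.2e-03 -1.0e+00] F [-1.5  5.9  0.1] w 0.171 g 20.00015616416931 q7 85.31698098763732
```

```bash
python3 - <<'E'
import numpy as np
th=np.linspace(.2,1.81,25);X=-184*np.cos(th)-11*np.sin(th);Z=184*np.sin(th)-11*np.cos(th)
print(np.c_[th[1:],-np.diff(X),-np.diff(Z)].round(2))
c=np.array([.4598,.1306]);e=(X[-1]-X[0])/1000;print("final TCP",c+e*np.array([.946,.324]),.1057+(Z[-1]-Z[0])/1000)
E
```

```text
[[  0.27  -2.14 -12.18]
 [  0.33  -2.95 -12.01]
 [  0.4   -3.75 -11.78]
 [  0.47  -4.53 -11.5 ]
 [  0.54  -5.29 -11.17]
 [  0.6   -6.03 -10.79]
 [  0.67  -6.74 -10.37]
 [  0.74  -7.42  -9.89]
 [  0.8   -8.06  -9.37]
 [  0.87  -8.67  -8.81]
 [  0.94  -9.24  -8.21]
 [  1.01  -9.77  -7.57]
 [  1.07 -10.26  -6.9 ]
 [  1.14 -10.7   -6.2 ]
 [  1.21 -11.09  -5.46]
 [  1.27 -11.43  -4.71]
 [  1.34 -11.72  -3.93]
 [  1.41 -11.96  -3.14]
 [  1.47 -12.14  -2.33]
 [  1.54 -12.27  -1.51]
 [  1.61 -12.34  -0.68]
 [  1.68 -12.36   0.15]
 [  1.74 -12.32   0.97]
 [  1.81 -12.23   1.8 ]]
final TCP [0.66359277 0.20039795] 0.2612927548967998
```

```bash
python3 -m handwheel '[{"offset":[-2.1,0.5,-12.2],"delta_rot":[0,0,0]},{"offset":[-3,0.5,-12],"delta_rot":[0,0,0]},{"offset":[-3.8,0.5,-11.8],"delta_rot":[0,0,0]},{"offset":[-4.5,0.5,-11.5],"delta_rot":[0,0,0]},{"offset":[-5.3,0,-11.2],"delta_rot":[0,0,0]},{"offset":[-6,0,-10.8],"delta_rot":[0,0,0]},{"offset":[-6.7,0,-10.4],"delta_rot":[0,0,0]},{"offset":[-7.4,0,-9.9],"delta_rot":[0,0,0]},{"offset":[0,0,0],"delta_rot":[0,0,0]}]'
python3 - <<'E'
import numpy as np
t=.737
X=-184*np.cos(t)-11*np.sin(t)+182.5;Z=184*np.sin(t)-11*np.cos(t)-25.8
import subprocess
p=np.array([.4598,.1306])+X/1000*np.array([.946,.324])
print(subprocess.run(["python3","go.py",str(p[0]),str(p[1]),str(.1057+Z/1000)],capture_output=True,text=True).stdout)
E
```

```text
time: 10.38
ee_pos: [0.4966, 0.1433, 0.1963]
tcp_rot: [[-0.946, -0.325, 0.0], [-0.325, 0.946, 0.0], [-0.0, 0.0, -1.0]]
wrist_force: [-4.4, 4.2, 1.6]
width: 0.169
grasp_force: 20.0
t 10.375 pos [0.4966 0.1433 0.1963] tool-mm to go [ 0.1 -0.1  0.8] ang y 108.94 z [ 1.e-04  2.e-04 -1.e+00] F [-4.4  4.2  1.6] w 0.169 g 20.00110387802124 q7 86.60639985409979
```

```bash
python3 -m handwheel '[{"offset":[-8.1,0.5,-9.4],"delta_rot":[0,0,0]},{"offset":[-8.7,0.5,-8.8],"delta_rot":[0,0,0]},{"offset":[-9.2,0,-8.2],"delta_rot":[0,0,0]},{"offset":[-9.8,0,-7.6],"delta_rot":[0,0,0]},{"offset":[-10.3,0,-6.9],"delta_rot":[0,0,0]},{"offset":[-10.7,0,-6.2],"delta_rot":[0,0,0]},{"offset":[-11.1,0,-5.5],"delta_rot":[0,0,0]},{"offset":[-11.4,0,-4.7],"delta_rot":[0,0,0]},{"offset":[0,0,0],"delta_rot":[0,0,0]},{"offset":[0,0,0],"delta_rot":[0,0,0]}]'
python3 - <<'E'
import numpy as np
t=1.273
X=-184*np.cos(t)-11*np.sin(t)+182.5;Z=184*np.sin(t)-11*np.cos(t)-25.8
import subprocess
p=np.array([.4598,.1306])+X/1000*np.array([.946,.324])
print(subprocess.run(["python3","go.py",str(p[0]),str(p[1]),str(.1057+Z/1000)],capture_output=True,text=True).stdout)
E
```

```text
time: 11.62
ee_pos: [0.5727, 0.1697, 0.2536]
tcp_rot: [[-0.946, -0.324, 0.004], [-0.324, 0.946, 0.001], [-0.004, -0.001, -1.0]]
wrist_force: [0.2, 0.8, 0.3]
width: 0.17
grasp_force: 20.0
t 11.625 pos [0.5727 0.1697 0.2536] tool-mm to go [ 1.5 -0.4  1. ] ang y 108.92 z [ 4.4e-03  6.0e-04 -1.0e+00] F [0.2 0.8 0.3] w 0.17 g 19.99994784593582 q7 87.06021937228306
```

```bash
python3 -m handwheel '[{"offset":[-11.7,0,-3.9],"delta_rot":[0,0,0]},{"offset":[-12,0,-3.1],"delta_rot":[0,0,0]},{"offset":[-12.1,0,-2.3],"delta_rot":[0,0,0]},{"offset":[-12.3,0,-1.5],"delta_rot":[0,0,0]},{"offset":[-12.3,0,-0.7],"delta_rot":[0,0,0]},{"offset":[-12.3,0,0.2],"delta_rot":[0,0,0]},{"offset":[-12.3,0,1],"delta_rot":[0,0,0]},{"offset":[-5,0,0.7],"delta_rot":[0,0,0]},{"offset":[-5,0,0.8],"delta_rot":[0,0,0]},{"offset":[0,0,0],"delta_rot":[0,0,0]},{"offset":[0,0,0],"delta_rot":[0,0,0]},{"offset":[0,0,0],"delta_rot":[0,0,0]}]'
python3 go.py .6636 .2004 .2613
python3 - <<'E'
from cell import env
import cv2,numpy as np
f=env.grab_frame("scene");np.savez("s5.npz",**f);cv2.imwrite("pics/s5.png",cv2.resize(f["img"][70:270,290:530,::-1],None,fx=3,fy=3))
E
```

```text
time: 13.12
ee_pos: [0.662, 0.2005, 0.263]
tcp_rot: [[-0.946, -0.324, 0.004], [-0.324, 0.946, 0.001], [-0.004, -0.001, -1.0]]
wrist_force: [0.0, 0.5, 5.1]
width: 0.17
grasp_force: 20.0
t 13.125 pos [0.662  0.2005 0.263 ] tool-mm to go [-1.5 -0.6  1.7] ang y 108.92 z [ 4.e-03  5.e-04 -1.e+00] F [0.  0.5 5.1] w 0.17 g 20.00091165304184 q7 87.39305808941346
```

View pics/s5.png

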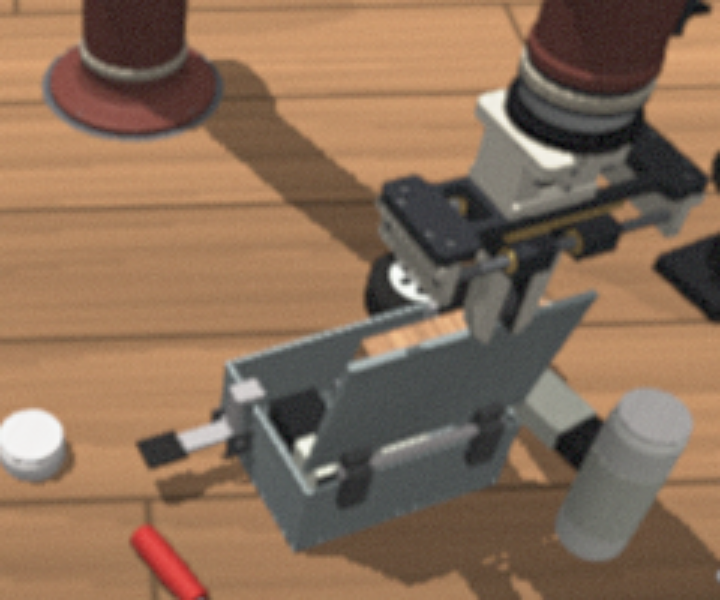

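```bash
python3 - <<'E'
from h import *
from scipy.optimize import least_squares as ls
ex=np.array([np.cos(np.radians(18.8)),np.sin(np.radians(18.8))]);ey=np.array([-ex[1],ex[0]]);C=np.array([.5623,.1661])
P=np.array([[.4598,.1306,.1057],[.4966,.1433,.1963],[.5727,.1697,.2536],[.662,.2005,.263]])
x=(P[:,:2]-C)@ex*1e3;z=P[:,2]*1e3+19
print(x,z,(P[:,:2]-C)@ey*1e3)
R=np.hypot(184,11)
for name,z0 in(("free",None),("z99",99)):
    s=ls(lambda p:np.hypot(x-p[0],z-(p[1] if z0 is None else z0))-R,[75,99]).x
    if z0:s[1]=z0
    a=np.arctan2(z-s[1],-(x-s[0]))+np.arctan2(11,184);print(name,s,a)
f=dict(np.load("s5.npz"))
print("seen",[406,192.7],[488.3,167.7])
for t in(1.75,1.79,1.83,1.87):
    o=[]
    for y in(-100,100):
        X=-150*np.cos(t)-8*np.sin(t);Z=150*np.sin(t)-8*np.cos(t)
        p=C*1e3+(75+X)*ex+y*ey;o.append(proj(f,np.array([*p,99+Z])/1e3).round(1))
    print(t,o)
for y in(-100,100):
    p=C*1e3+75*ex+y*ey;print("hinge end",y,proj(f,np.array([*p,99])/1e3))
cv2.imwrite("pics/s5b.png",cv2.resize(f["img"][155:245,380:500,::-1],None,fx=6.5,fy=6.5,interpolation=cv2.INTER_CUBIC))
E
```

```text
[-108.47198134  -69.54251424   11.00530881  105.46687115] [124.7 215.3 272.6 282. ] [-0.57381497 -0.41074695  0.05637411  0.43484473]
free [74.34240085 99.96348298] [0.19420419 0.73542043 1.27887398 1.79984963]
z99 [73.91034009 99.        ] [0.1997026  0.74095456 1.28286801 1.80126859]
seen [406, 192.7] [488.3, 167.7]
1.75 [array([405.9, 193.4]), array([488.7, 168.2])]
1.79 [array([407.3, 195.8]), array([490.3, 170.3])]
1.83 [array([408.7, 198.2]), array([491.9, 172.6])]
1.87 [array([410. , 200.7]), array([493.4, 174.9])]
hinge end -100 [391.73727642 229.91518546]
hinge end 100 [464.57316317 206.22899016]
```

View pics/s5b.png

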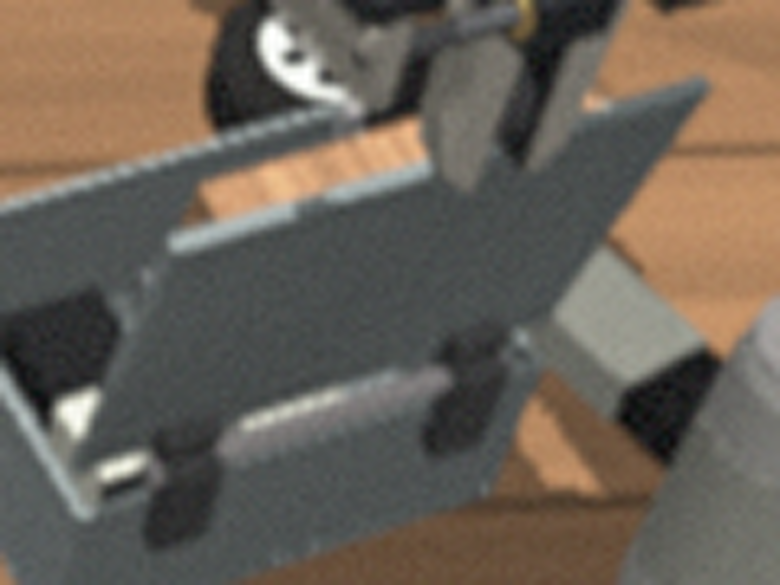

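The outer front-edge corners show at full pixels (406.9,193.5) and (488.6,168.1), which suggests about 1.76. The tool arc says 1.80. I'll check the camera bias on the first, closed-lid picture.

```bash
python3 - <<'E'
from h import *
ex=np.array([np.cos(np.radians(18.8)),np.sin(np.radians(18.8))]);ey=np.array([-ex[1],ex[0]]);C=np.array([.5623,.1661])*1e3
f=dict(np.load("scene0.npz"))
for X,Y,Z in((75,-100,91),(75,100,91),(-75,100,91),(-75,-100,91),(75,-100,0),(75,100,0)):
    print(X,Y,Z,proj(f,np.array([*(C+X*ex+Y*ey),Z])/1e3).round(1), "crop",((proj(f,np.array([*(C+X*ex+Y*ey),Z])/1e3)-[355,165])*6.5+3).round())
cv2.imwrite("pics/s0b.png",cv2.resize(f["img"][165:255,355:475,::-1],None,fx=6.5,fy=6.5,interpolation=cv2.INTER_CUBIC))
E
```

```text
75 -100 91 [391.3 231.9] crop [239. 438.]
75 100 91 [463.7 208.3] crop [709. 284.]
-75 100 91 [431.6 168.1] crop [501.  23.]
-75 -100 91 [364.3 187.8] crop [ 63. 151.]
75 -100 0 [386.5 253.1] crop [208. 575.]
75 100 0 [454.3 230.1] crop [649. 426.]
```

View pics/s0b.png

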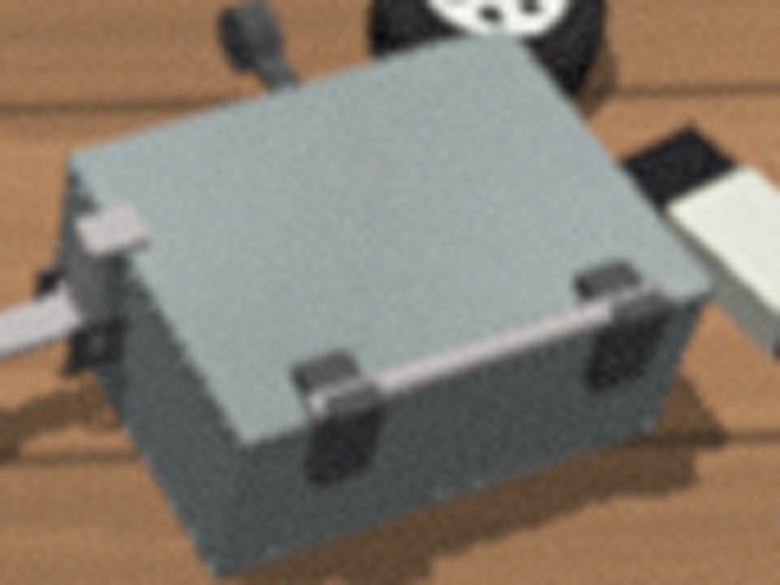

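```bash
python3 - <<'E'
from h import *
ex=np.array([np.cos(np.radians(18.8)),np.sin(np.radians(18.8)),0]);ey=np.array([-ex[1],ex[0],0])
f=dict(np.load("s5.npz"));T=np.array([.662,.2005,.263])
cr=lambda p:((proj(f,p)-[380,155])*6.5+3).round()
for s in(-1,1):
  for y in (8,16):
    print(s,y,[cr(T+ey*s*y/1e3+ex*d/1e3) for d in(-7.5,7.5)])
C=np.array([.5623,.1661,0])
for t in(1.70,1.75,1.8):
    o=[]
    for a,b in((150,8),(150,14),(184,11)):
        X=-a*np.cos(t)-b*np.sin(t);Z=a*np.sin(t)-b*np.cos(t)
        o.append(cr(C+ex*(75+X)/1e3+[0,0,(99+Z)/1e3]))
    print(t,"edge mid outer, inner, lug",o)
E
```

```text
-1 8 [array([446., 151.]), array([473., 184.])]
-1 16 [array([424., 158.]), array([451., 190.])]
1 8 [array([490., 138.]), array([517., 170.])]
1 16 [array([512., 131.]), array([539., 163.])]
1.7 edge mid outer, inner, lug [array([436., 151.]), array([426., 137.]), array([465.,  78.])]
1.75 edge mid outer, inner, lug [array([448., 168.]), array([439., 154.]), array([480., 100.])]
1.8 edge mid outer, inner, lug [array([460., 187.]), array([451., 171.]), array([496., 123.])]
```

The near fingertip at crop (465,190) overlaps the lid's outer face, where it should stop just above the edge. So the lug has crept about 12 mm between the pads and the lid lags at roughly 1.73. I'll write a sub-pixel edge measurement, anchored on the closed-lid picture.

```bash
cat > ang.py <<'E'
from h import *
from scipy.optimize import brentq
ex=np.array([np.cos(np.radians(18.8)),np.sin(np.radians(18.8)),0]);ey=np.array([-ex[1],ex[0],0]);C=np.array([.5623,.1661,0])
def pt(t,a,b,y): # lid point: a from hinge, b below it
    X=-a*np.cos(t)-b*np.sin(t);Z=a*np.sin(t)-b*np.cos(t);return C+ex*(75+X)/1e3+ey*y/1e3+np.array([0,0,(99+Z)/1e3])
def line(f,t,a,b,cols):
    p,q=proj(f,pt(t,a,b,-100)),proj(f,pt(t,a,b,100));return np.interp(cols,[p[0],q[0]],[p[1],q[1]])
def drop(f,cols,r0,w,ch=None):  # row of strongest fall in value going down, near r0
    g=f["img"].astype(float);g=g.mean(2) if ch is None else ch(g);g=cv2.GaussianBlur(g,(3,1),0.8);out=[]
    for c,r in zip(cols,r0):
        rr=np.arange(int(r)-w,int(r)+w+1);d=g[rr-1,c]-g[rr+1,c];k=int(np.clip(d.argmax(),1,len(d)-2))
        a,b,e=d[k-1:k+2];out.append(rr[k]+.5*(a-e)/(a-2*b+e+1e-9))
    return np.array(out)
f0=dict(np.load("scene0.npz"))
def bias():
    cr=np.r_[394:400,458:462];rear=drop(f0,cr,line(f0,0,0,8,cr)+1,4)-line(f0,0,0,8,cr)
    cf=np.arange(370,415);fr=drop(f0,cf,line(f0,0,150,8,cf)+1,4,lambda g:g[...,0]-g[...,2])-line(f0,0,150,8,cf)
    return np.median(rear),np.median(fr)
def angle(f,cols,t0,b):
    r=drop(f,cols,line(f,t0,150,8,cols),7);r2=r-b
    return np.array([brentq(lambda t:line(f,t,150,8,np.array([c]))[0]-v,1.4,2.2) for c,v in zip(cols,r2)])
if __name__=="__main__":
    b=bias();print("bias rear,front",b)
    a=angle(dict(np.load("s5.npz")),np.arange(410,440),1.74,np.mean(b));print(a.round(3),np.median(a))
E
python3 ang.py
```

```text
bias rear,front (np.float64(1.3239521110567836), np.float64(0.2786325476458842))
[1.747 1.747 1.747 1.746 1.746 1.745 1.745 1.745 1.744 1.744 1.745 1.744
 1.744 1.746 1.748 1.75  1.714 1.713 1.714 1.72  1.73  1.735 1.74  1.742
 1.742 1.742 1.742 1.743 1.743 1.743] 1.7440963116977142
```

```bash
python3 -m handwheel '[{"offset":[0,0,0],"delta_rot":[0,0,0]},{"offset":[-3,0,0],"delta_rot":[0,0,0]},{"offset":[-3,0,0.3],"delta_rot":[0,0,0]},{"offset":[-3,0,0.3],"delta_rot":[0,0,0]},{"offset":[0,0,0],"delta_rot":[0,0,0]},{"offset":[0,0,0],"delta_rot":[0,0,0]},{"offset":[0,0,0],"delta_rot":[0,0,0]}]' - 35
cat > m.py <<'E'
import sys
from ang import *
from cell import env
f=env.grab_frame("scene");np.savez(sys.argv[1]+".npz",**f);b=bias()
a=angle(f,np.arange(411,436),float(sys.argv[2]),np.mean(b));print(a.round(3),np.median(a))
E
python3 m.py s6 1.78; python3 go.py .662 .2005 .263
```

```text
time: 14.05
ee_pos: [0.6695, 0.2031, 0.2616]
tcp_rot: [[-0.946, -0.324, 0.0], [-0.324, 0.946, -0.001], [-0.0, -0.001, -1.0]]
wrist_force: [-0.8, -0.1, 5.0]
width: 0.168
grasp_force: 35.0
[1.787 1.788 1.788 1.787 1.787 1.787 1.788 1.788 1.788 1.787 1.787 1.788
 1.788 1.787 1.786 1.784 1.779 1.766 1.763 1.764 1.772 1.779 1.784 1.786
 1.787] 1.786920654464284
t 14.1 pos [0.6695 0.2031 0.2616] tool-mm to go [ 8.   0.  -1.4] ang y 108.92 z [ 5.e-04 -7.e-04 -1.e+00] F [-0.7 -0.1  5. ] w 0.17 g 35.000789165496826 q7 87.43523906813063
```

```bash
python3 -m handwheel '[{"offset":[-2.5,0,0.3],"delta_rot":[0,0,0]},{"offset":[-2.5,0,0.4],"delta_rot":[0,0,0]},{"offset":[0,0,0],"delta_rot":[0,0,0]},{"offset":[0,0,0],"delta_rot":[0,0,0]},{"offset":[0,0,0],"delta_rot":[0,0,0]},{"offset":[0,0,0],"delta_rot":[0,0,0]}]'
python3 m.py s7 1.815; python3 go.py .662 .2005 .263
python3 - <<'E'
from h import *
f=dict(np.load("s7.npz"));cv2.imwrite("pics/s7.png",cv2.resize(f["img"][130:255,340:500,::-1],None,fx=4.8,fy=4.8,interpolation=cv2.INTER_CUBIC))
E
```

```text
time: 14.85
ee_pos: [0.6744, 0.2047, 0.2606]
tcp_rot: [[-0.946, -0.324, 0.0], [-0.324, 0.946, -0.001], [-0.0, -0.001, -1.0]]
wrist_force: [-0.7, -0.8, 3.8]
width: 0.166
grasp_force: 35.0
[1.814 1.814 1.814 1.813 1.814 1.813 1.813 1.814 1.815 1.815 1.814 1.814
 1.814 1.815 1.814 1.813 1.813 1.805 1.802 1.805 1.807 1.81  1.812 1.812
 1.813] 1.8134520169202235
t 14.9 pos [0.6743 0.2047 0.2606] tool-mm to go [13.  -0.  -2.4] ang y 108.93 z [ 3.e-04 -7.e-04 -1.e+00] F [ 0.3 -0.8  5.1] w 0.168 g 35.000794529914856 q7 87.46447132041419
```

View pics/s7.png

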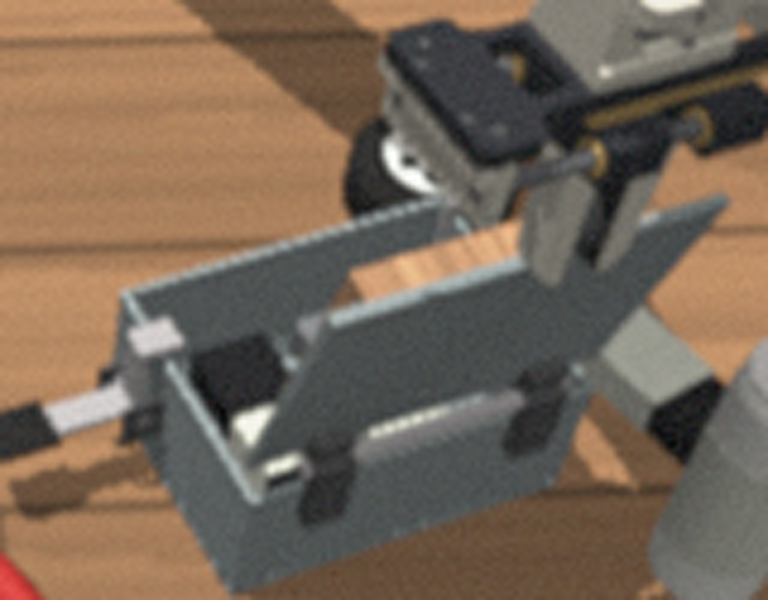

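```bash
python3 - <<'E'
from ang import *
from cell import env
f=env.grab_frame("top");g=f["img"].astype(np.float32)
f0=dict(np.load("top0.npz"))
# bias of top view at closed lid: front edge expected at case x=-75 on z=.091
def prof(f,z,y,xs):
    uv=np.array([proj(f,np.array([*(C+ex*x/1e3+ey*y/1e3)[:2],z])) for x in xs],np.float32)
    return cv2.remap(f["img"].astype(np.float32),uv[None,:,0],uv[None,:,1],cv2.INTER_LINEAR)[0]
xs=np.arange(-90,-60,3.);print("closed front, -75 expected",[tuple(p.astype(int)) for p in np.mean([prof(f0,.091,y,xs) for y in(-80,-60,60,80)],0)])
for t in(1.75,1.81,1.87):print(t,[(((pt(t,150,b,0)-C)@ex*1e3).round(1),(pt(t,150,b,0)[2]).round(4)) for b in(8,14,34)])
xs=np.arange(60,125,3.);print(xs)
for y in(-90,-70,70,90):print(y,[tuple(int(v) for v in p) for p in prof(f,.247,y,xs)])
E
```

```text
closed front, -75 expected [(np.int64(212), np.int64(149), np.int64(90)), (np.int64(212), np.int64(150), np.int64(90)), (np.int64(217), np.int64(152), np.int64(91)), (np.int64(215), np.int64(150), np.int64(91)), (np.int64(139), np.int64(109), np.int64(83)), (np.int64(101), np.int64(111), np.int64(112)), (np.int64(186), np.int64(202), np.int64(201)), (np.int64(212), np.int64(226), np.int64(224)), (np.int64(209), np.int64(222), np.int64(220)), (np.int64(208), np.int64(221), np.int64(219))]
1.75 [(np.float64(93.9), np.float64(0.248)), (np.float64(88.0), np.float64(0.2491)), (np.float64(68.3), np.float64(0.2527))]
1.81 [(np.float64(102.8), np.float64(0.2466)), (np.float64(96.9), np.float64(0.248)), (np.float64(77.5), np.float64(0.2528))]
1.87 [(np.float64(111.6), np.float64(0.2447)), (np.float64(105.8), np.float64(0.2465)), (np.float64(86.7), np.float64(0.2524))]
[ 60.  63.  66.  69.  72.  75.  78.  81.  84.  87.  90.  93.  96.  99.
 102. 105. 108. 111. 114. 117. 120. 123.]
-90 [(109, 117, 115), (110, 118, 117), (111, 120, 119), (113, 122, 120), (114, 122, 122), (115, 124, 123), (115, 12
[... 587 characters left out ...]
82), (90, 92, 98), (82, 84, 90)]
70 [(156, 78, 67), (156, 77, 66), (156, 76, 66), (156, 77, 66), (155, 77, 65), (156, 77, 65), (156, 78, 67), (156, 77, 66), (156, 77, 66), (156, 77, 66), (156, 78, 67), (156, 77, 66), (156, 77, 66), (156, 77, 66), (155, 77, 65), (156, 78, 66), (156, 77, 66), (156, 77, 66), (156, 78, 66), (157, 78, 66), (156, 78, 66), (156, 77, 67)]
90 [(163, 82, 68), (163, 82, 69), (163, 82, 69), (163, 82, 69), (163, 82, 69), (162, 83, 68), (163, 83, 69), (163, 82, 69), (162, 83, 69), (162, 82, 68), (162, 83, 69), (162, 82, 70), (163, 81, 69), (163, 82, 69), (162, 82, 68), (163, 82, 69), (162, 81, 68), (162, 81, 68), (163, 82, 68), (163, 82, 68), (162, 81, 69), (162, 81, 68)]
```

Both cameras agree on a lid angle of about 1.81: the top view puts the plate edge at 97–104 mm in case x, against 97–103 mm expected. Nothing else on the bench has moved, so I'm handing in.

```bash
python3 -c "
from cell import env
print(env.job_done())"
```

```text
the job is handed in; nothing more can be done
None
```

The lever was pressed to its stop and the lid popped up; I handed the job in with the gripper holding the lid still at about 1.81 rad by both cameras, after the lug slipped about 12 mm in the pads on the way up and I corrected for it.

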